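# Stand the cleaned damper shafts in their drain wells

### The arm

A 7-joint arm with a two-finger parallel gripper is mounted at the origin on the work surface. World frame = base frame: x ahead of the robot, y to its left, z up, the work surface at z = 0. Lengths are in mm, angles in rad, forces in N, time in s.
With the tool pointing down it reaches from about 350 to 900 mm from the base axis. Payload 7.2 kg.
Tool frame: the origin (TCP) lies at the very end of the fingers, on their centre line; the grasp point (between the pads) lies 19 mm behind it; z points along the fingers, y is the direction in which the jaws open and shut (so a half turn about z gives the same grasp; the last joint's range is limited). The gripper opens to 88 mm and grips with 3 to 60 N. Pads are 20 mm wide; open, the fingers measure 115 mm over their backs; the gripper's body (75 mm by 178 mm) begins 61 mm behind the grasp point.
Start: joints at [-1.335, 0.411, -0.013, 1.596, 0.006, 1.134, -0.082], TCP at [186.977, 596.38, 222.653] pointing down, gripper open.
Joint ranges: [-2.95, 2.95], [-0.29, 1.99], [-1.47, 1.44], [0.14, 2.54], [-1.03, 4.17], [0.13, 1.85], [-2.86, 2.86]. Speed limits (rad/s): [2.39, 2.39, 3.01, 3.01, 3.14, 3.14, 3.14].

### API

Orientations are given as a rotation vector (axis times angle).
In Python, from plant import bot gives the robot as it stands. The module is installed in compiled form; this text tells all that it offers.
- The arm moves only by the shell command python3 -m handwheel 'ROWS' [FORCE]. ROWS is JSON, a list of rows, each an object with "gripper": the finger opening in m, from 0 to 0.0878; "travel": the shift along the tool's x, y, z in m, a list of three; "twist": the turn, a rotation vector about the tool's x, y, z in degrees, a list of three. In form: [{"gripper": gripper, "travel": [tx, ty, tz], "twist": [ax, ay, az]}, ...]. A call has 1 to 10 rows; each row shifts and turns the commanded pose from where the row before left it, along the tool's axes as they then stand; what a row does not reach is not made up. A row lasts 1/12 s, in which the tool goes at most 41.7 mm and 7.16 degrees, less where a joint would pass 70% of its speed; a pose out of reach is approached as far as the arm can. A call with a gripper value outside its range is refused whole. The fingers move at their own pace and stop on an object; FORCE is the grip in N (left out, the last holds). Time passes only in rows, so rows that do not move let the fingers close. It gives the time, the measured TCP pose, the force and the opening at its end, in the units of the state.
- bot.observe(): the state, without advancing time (a new reading comes with each control period).
- bot.camera(name): name is "side" or "top" or "wrist"; returns a dict with "image" (384x512x3 uint8, red, green, blue), "fov_y" (degrees; the focal length in pixels is half the picture's height over the tangent of half this angle, whatever the lens; pixels are square), "cx", "cy" (the principal point, pixels), "world_to_cam" (4x4, takes a point from world to camera coordinates); the wrist camera has in their place "tool_from_camera" (4x4, takes a point from camera to tool coordinates, whose origin is the TCP and whose axes are the flange's). Camera axes: x right, y down, z forward; pixel columns grow to the right and rows downward; lengths in mm; the calibration is good to about 2 mm. A picture is of the moment at which its call begins: read the wrist's pose just before it. There is no depth.
- bot.sign_off(): hands the job in, once; it reports no verdict.
The state is a dict: "clock": time; "joint_positions": joint angles; "qvel": joint speeds; "effort": joint torques, N m; "eef_pos": TCP position; "tool_rot": TCP orientation; "force": force on the tool from outside, world axes, zero at the start; "torque": the same for the moment, N m; "grip_width": opening from 0.0 (shut) to 1.0 (fully open).
Only numpy, scipy, OpenCV 4.12 (cv2) and the standard library are available. Lean on these libraries where they do the work, as an engineer would, in place of code of your own. Each camera call takes 0.05 s, during which the arm holds its last target.

### The job

Stand both freshly cleaned damper shafts in the drain wells to drip dry, hexagonal foot down and ball end up: the long shaft in the tall well and the short shaft in the low well, each with its foot all the way down on the well's floor. Tip each shaft up by its ball end, foot on the bench, and never lift one clear of the bench while it is lying flat. Leave everything else on the bench where it is.

Things in the scene. Friction and masses are not known exactly. Their poses are not given: they have to be found in the camera images.
- long_shaft_mid (a point): centre of the long damper shaft: one rigid piece 160 mm long overall, made of a black hexagonal foot (24 mm across flats, 27.7 mm across corners, 30 mm long), a plain steel rod 10 mm thick, and a steel ball 24 mm in diameter at the other end. It starts lying on the bench with this point 12 mm up. The x axis runs along the shaft from foot to ball.
- long_shaft_ball (a point): centre of the steel ball of the long shaft, 68 mm from its centre along its x axis, 12 mm above the bench while it lies. The ball swivels freely in the rod's end about the level line across the lying shaft, so a shaft held by its ball, pinched from above across its two sides, swings foot-down by its own weight as the ball is raised
- long_shaft_foot (a point): centre of the end face of the hexagonal foot of the long shaft, 80 mm from its centre against its x axis
- short_shaft_mid (a point): centre of the short damper shaft: one rigid piece 115 mm long overall, made of a black hexagonal foot (24 mm across flats, 27.7 mm across corners, 30 mm long), a plain steel rod 10 mm thick, and a steel ball 24 mm in diameter at the other end. It starts lying on the bench with this point 12 mm up. The x axis runs along the shaft from foot to ball.
- short_shaft_ball (a point): centre of the steel ball of the short shaft, 45.5 mm from its centre along its x axis, 12 mm above the bench while it lies. The ball swivels freely in the rod's end about the level line across the lying shaft, so a shaft held by its ball, pinched from above across its two sides, swings foot-down by its own weight as the ball is raised
- short_shaft_foot (a point): centre of the end face of the hexagonal foot of the short shaft, 57.5 mm from its centre against its x axis
- tall_well_mouth (a point): centre of the open top of the tall drain well, 95 mm above the bench: a fixed upright round aluminium tube, 36 mm inside and 42 mm outside diameter, open at the top, on a 70 mm square base plate 6 mm thick
- tall_well_floor (a point): centre of the floor inside the tall well, 6 mm above the bench
- low_well_mouth (a point): centre of the open top of the low drain well, 60 mm above the bench: a fixed upright round aluminium tube, 36 mm inside and 42 mm outside diameter, open at the top, on a 70 mm square base plate 6 mm thick
- low_well_floor (a point): centre of the floor inside the low well, 6 mm above the bench
- beaker: bystander, leave alone: open clear plastic cup, about 76 mm across and 80 mm high; origin at the centre of its underside
- bottle: bystander, leave alone: amber squeeze bottle with a pointed nozzle, 56 mm across and 180 mm high; origin at the centre of its underside
- collar: bystander, leave alone: black ring 34 mm across, 12 mm high, lying flat beside the long shaft; origin at the centre of its underside
- bushing: bystander, leave alone: brass cylinder 22 mm across, 20 mm high, standing beside the short shaft; origin at the centre of its underside
- jar: bystander, leave alone: white jar with black lid, 68 mm across and 60 mm high; origin at the centre of its underside
- wrench: bystander, leave alone: steel wrench 150 mm long, lying, along its x axis; origin at the centre of its underside
- screwdriver: bystander, leave alone: black-handled screwdriver 180 mm long, lying, along its x axis; origin at the centre of its underside
Not all that is in view belongs to the job. What is shaped like the part that bears low_well_mouth but blue is not meant.

How it is judged (in metres and radians):
At the end, for the whole second after the job is handed in: The long shaft stands in the tall well and the short shaft in the low well: each hex foot's end face within 12 mm of the well's floor in height and within 14 mm of its centre sideways, ball end up, leaning less than 0.42 rad (the wells let them lean a little) (angle between each of long_shaft_mid, short_shaft_mid's own x axis and vertical below 0.42 rad and horizontal distance between long_shaft_foot and tall_well_floor below 0.014 m and z of long_shaft_foot in the frame of tall_well_floor below 0.012 m and horizontal distance between short_shaft_foot and low_well_floor below 0.014 m and z of short_shaft_foot in the frame of low_well_floor below 0.012 m); the robot touches nothing.
It fails at once if a shaft is carried flat: its foot more than 50 mm above the bench while it leans more than 60 degrees from upright (ball up) ((height (world z) of long_shaft_foot above 0.05 m and angle between long_shaft_mid's own x axis and vertical above 1.05 rad) or (height (world z) of short_shaft_foot above 0.05 m and angle between short_shaft_mid's own x axis and vertical above 1.05 rad)).
It fails at once if a bystander is moved by more than 40 mm, or the beaker, bottle or jar is tipped over (distance of any of beaker, bottle, collar, bushing, jar, wrench, screwdriver from where it was at the start of the episode above 0.04 m or angle between any of beaker, bottle, jar's own z axis and vertical above 0.6 rad).
It also fails if it takes over 67 s, if anything falls off the work surface, if the arm or the gripper's body presses on something with over 40 N, if the wrist force passes 120 N, or if a joint passes its speed limit or range.

## Working session

There is one attempt and no reset: what is moved stays moved. The work goes in short steps, Python scripts to look and compute and a shell command to move; the robot and the scene stay as the last step left them, time stands still between calls to the robot, and variables do not carry over. Pictures are saved under pics/ and viewed, and the job is handed in when it is done.

```bash
mkdir -p pics
python3 - <<'E'
from plant import bot
import cv2
s=bot.observe();print(s)
for n in ["side","top","wrist"]:
    c=bot.camera(n);print(n,c["fov_y"],c["cx"],c["cy"],c.get("world_to_cam",c.get("tool_from_camera")).__repr__())
    cv2.imwrite(f"pics/{n}0.png",c["image"][:,:,::-1])
E
```

```text
{'clock': 0.0, 'joint_positions': array([-1.33521133,  0.41188311, -0.01273389,  1.59701869,  0.0055981 ,
        1.13430999, -0.08219997]), 'qvel': array([-1.06640761e-03, -1.65926549e-03,  8.47327452e-04, -9.05323298e-05,
       -4.87358457e-04, -6.92296746e-04,  1.51998790e-03]), 'effort': array([ 1.96954916e-04, -5.87955952e+01,  6.42049368e-01, -2.91087466e+01,
       -5.37145848e-02,  1.78177049e-02,  1.46974162e-04]), 'eef_pos': array([186.83637588, 595.8971178 , 221.82980721]), 'tool_rot': array([-4.75262531e-01, -3.10529456e+00,  2.47782647e-03]), 'force': array([-0.85994722,  0.16070863, -0.03435677]), 'torque': array([ 0.06036111,  0.0185289 , -0.01586374]), 'grip_width': 1.0005869499138784}
side 44.351265459541935 262.285890200132 188.92326216641254 array([[ 9.43403671e-01, -3.31343899e-01, -1.41681033e-02,
        -4.96855132e+02],
       [-2.27245733e-01, -6.14718633e-01, -7.55301515e-01,
         1.96362439e+02],
       [ 2.41555152e-01,  7.15773863e-01, -6.55224302e-01,
         1.10370280e+03],
       [ 0.00000000e+00,  0.00000000e+00,  0.00000000e+00,
         1.00000000e+00]])
top 45.28571153506739 252.6357363986046 186.40123739696114 array([[ 1.17262284e-02, -9.99707619e-01,  2.11464583e-02,
         4.23164977e+00],
       [-9.92023296e-01, -1.42853059e-02, -1.25242603e-01,
         5.55399190e+02],
       [ 1.25508068e-01, -1.95091559e-02, -9.91900760e-01,
         1.20363484e+03],
       [ 0.00000000e+00,  0.00000000e+00,  0.00000000e+00,
         1.00000000e+00]])
wrist 59.26156301687386 263.06275639114494 186.95322205606473 array([[ 4.12310949e-04, -9.61659460e-01, -2.74246081e-01,
         7.57151760e+01],
       [ 9.99999836e-01,  5.05487584e-04, -2.69086929e-04,
        -6.84471394e-01],
       [ 3.97397980e-04, -2.74245925e-01,  9.61659511e-01,
        -1.61301743e+02],
       [ 0.00000000e+00,  0.00000000e+00,  0.00000000e+00,
         1.00000000e+00]])
```

View pics/top0.png

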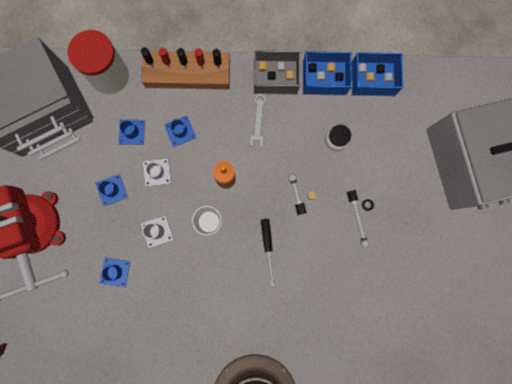

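View pics/side0.png

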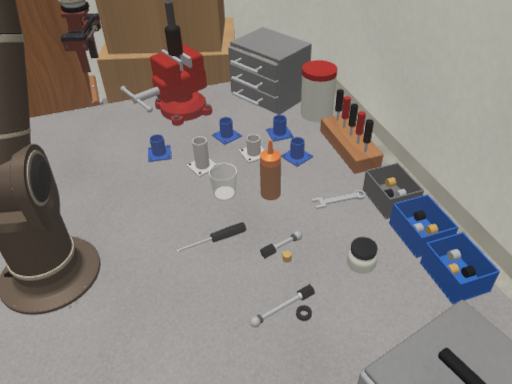

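View pics/wrist0.png

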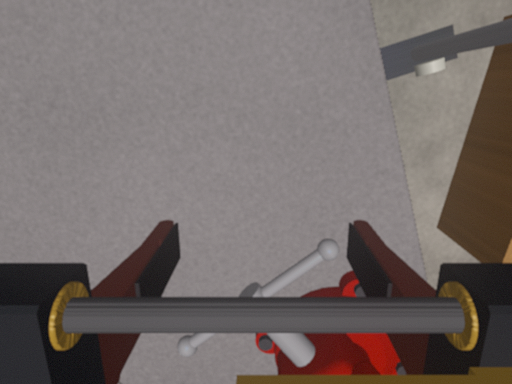

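Candidates (top-view pixels): the long shaft is at (358,220), with its ball at (365,243) and foot at (352,196). The short shaft is at (297,194), with its ball at (292,178) and foot at (300,210). The wrench (258,120) and screwdriver (268,250) also look like long steel rods. White-based wells are at (157,232) and (157,172). The blue decoys are at (131,131), (180,130), (111,190) and (114,272). In the side view, (202,153) is the tall well and (253,147) the low one. I'll measure these and check with a close crop.

```bash
cat > h.py <<'E'
import numpy as np, cv2
from plant import bot
def f(c): return 192/np.tan(np.radians(c["fov_y"])/2)
def w2c(c):
    if "world_to_cam" in c: return np.array(c["world_to_cam"])
    s=c["state"]; R=cv2.Rodrigues(np.array(s["tool_rot"]))[0]
    T=np.eye(4);T[:3,:3]=R;T[:3,3]=s["eef_pos"]
    return np.linalg.inv(T@np.array(c["tool_from_camera"]))
def cam(n):
    s=bot.observe(); c=bot.camera(n); c["state"]=s; return c
def ray(c,u,v):
    M=np.linalg.inv(w2c(c)); d=M[:3,:3]@np.array([(u-c["cx"])/f(c),(v-c["cy"])/f(c),1]); return M[:3,3],d/np.linalg.norm(d)
def onz(c,u,v,z):
    o,d=ray(c,u,v); return o+d*(z-o[2])/d[2]
def proj(c,p):
    q=w2c(c)@np.append(p,1); return np.array([c["cx"]+f(c)*q[0]/q[2],c["cy"]+f(c)*q[1]/q[2]])
def tri(c1,p1,c2,p2):
    a,d=ray(c1,*p1); b,e=ray(c2,*p2)
    st=np.linalg.lstsq(np.stack([d,-e],1),b-a,rcond=None)[0]
    P,Q=a+st[0]*d,b+st[1]*e
    return (P+Q)/2,np.linalg.norm(P-Q)
def crop(c,x0,y0,x1,y1,k,name):
    cv2.imwrite("pics/"+name+".png",cv2.resize(c["image"][y0:y1,x0:x1,::-1],None,fx=k,fy=k,interpolation=cv2.INTER_CUBIC))
E
python3 - <<'E'
from h import *
t=cam("top");s=cam("side")
a=cv2.resize(t["image"][150:270,270:390,::-1],(400,400),interpolation=cv2.INTER_CUBIC)
b=cv2.resize(t["image"][140:260,120:240,::-1],(400,400),interpolation=cv2.INTER_CUBIC)
cv2.imwrite("pics/t1.png",np.hstack([a,b]))
a=cv2.resize(s["image"][220:340,230:350,::-1],(400,400),interpolation=cv2.INTER_CUBIC)
b=cv2.resize(s["image"][100:220,170:290,::-1],(400,400),interpolation=cv2.INTER_CUBIC)
cv2.imwrite("pics/s1.png",np.hstack([a,b]))
E
```

```text
(no output)
```

View pics/t1.png

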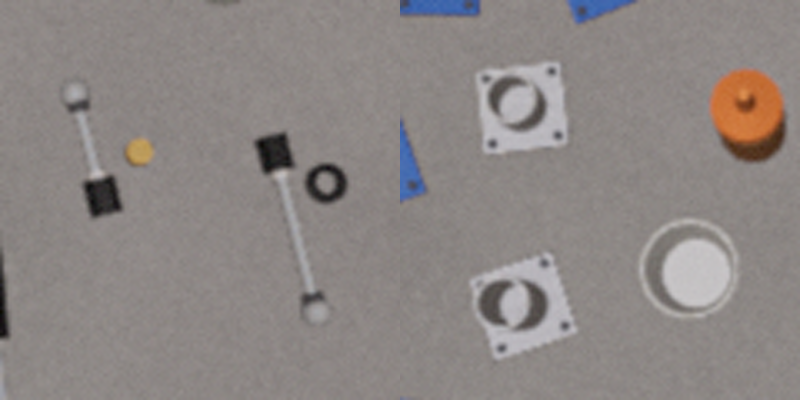

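View pics/s1.png

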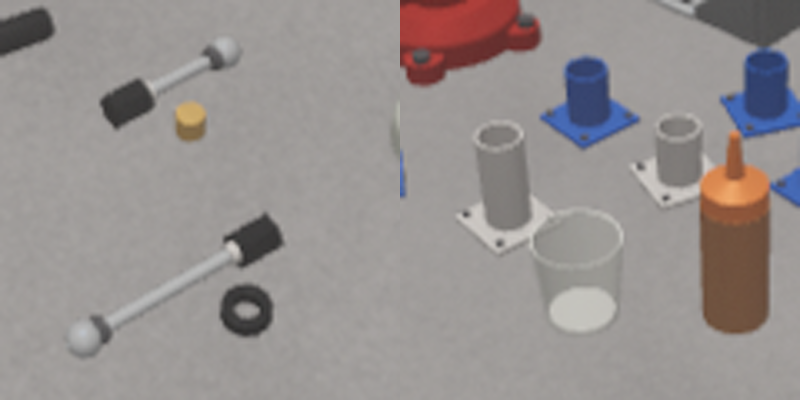

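Run:
```python
from h import *
np.set_printoptions(precision=1,suppress=True)
t=cam("top");s=cam("side")
k=120/400
T=lambda u,v:(270+u*k-.35,150+v*k-.35)
T2=lambda u,v:(120+(u-400)*k-.35,140+v*k-.35)
S=lambda u,v:(230+u*k-.35,220+v*k-.35)
S2=lambda u,v:(170+(u-400)*k-.35,100+v*k-.35)
for n,a,b in [("sball",T(75,94),S(224,53)),("lball",T(316,310),S(86,336)),("sfootblk",T(103,195),S(128,103)),("lfootblk",T(274,154),S(254,240))]:
    print(n,tri(t,a,s,b),onz(t,*a,12),onz(s,*b,12))
for n,cs,r,h,plate in [("low",[(477,75),(557,64),(567,143),(486,153)],(679,129),60,(0,0)),("tall",[(471,280),(550,254),(577,331),(499,357)],(499,137),95,0)]:
    u=np.mean(cs,0);print(n,onz(t,*T2(*u),6),onz(s,*S2(*r),h),[np.linalg.norm(onz(t,*T2(*cs[i]),6)-onz(t,*T2(*cs[i-1]),6)) for i in range(4)])
for n,a in [("collar",T(326,184)),("bush",T(139,151))]: print(n,onz(t,*a,12))
print("beaker",onz(t,*T2(696,273),2),"bottle",onz(s,*S2(736,310),10))
```

```text
sball (array([583.5, -97.6,  10.8]), np.float64(0.26359682015756775)) [583.5 -97.5  12. ] [582.9 -98.6  12. ]
lball (array([ 408.6, -294. ,   12.7]), np.float64(0.26912564071297773)) [ 408.8 -294.2   12. ] [ 408.6 -293.5   12. ]
sfootblk (array([ 499.7, -120.4,   11.9]), np.float64(1.0009971929236994)) [ 500.2 -120.5   12. ] [ 499.2 -120.4   12. ]
lfootblk (array([ 536.3, -261.9,   12. ]), np.float64(0.6479801560672593)) [ 536.  -261.8   12. ] [ 536.6 -261.9   12. ]
low [594.3 276.9   6. ] [594.5 270.8  60. ] [np.float64(65.70931845270046), np.float64(66.41900920179195), np.float64(66.78231939168099), np.float64(66.72291593083924)]
tall [432.6 268.8   6. ] [432.1 265.2  95. ] [np.float64(66.75238585579258), np.float64(66.9871491813393), np.float64(66.65846683747655), np.float64(65.83974342194622)]
collar [ 511.7 -304.4   12. ]
bush [ 536.9 -150.3   12. ]
beaker [461.  130.4   2. ] bottle [577.6  77.   10. ]
```

Measured geometry fits: both ball centres come out at z≈11–13 mm, the ball-to-foot-block distances are 131.5 and 86.4 mm against nominal 133 and 88, and the plates measure ~67 mm against 70. The well positions differ by 4–6 mm between views, so I'll look at the mouths with the wrist camera on the way over.

```bash
cat >> h.py <<'E'
def goto(x,y,z,yaw=None):
    "print displacement in tool axes (mm) and tool-z twist (deg) for jaw yaw (tool y dir, deg)"
    s=bot.observe();R=cv2.Rodrigues(np.array(s["tool_rot"]))[0]
    d=R.T@(np.array([x,y,z])-s["eef_pos"]); yw=np.degrees(np.arctan2(R[1,1],R[0,1]))
    print("pos",s["eef_pos"].round(1),"yaw %.1f tilt %.2f"%(yw,np.degrees(np.arccos(-R[2,2]))),"tool d",d.round(1),"len %.1f"%np.linalg.norm(d),"t",round(s["clock"],2),"F",s["force"].round(1),"gw %.3f"%s["grip_width"])
    if yaw is not None: print("twist z",round(-((yaw-yw+180)%360-180),1))
E
python3 -c "
from h import *
goto(432,267,300)"
python3 -m handwheel '[{"gripper":0.0878,"travel":[-0.033,-0.024,-0.008],"twist":[0,0,0]},{"gripper":0.0878,"travel":[-0.033,-0.024,-0.008],"twist":[0,0,0]},{"gripper":0.0878,"travel":[-0.033,-0.024,-0.008],"twist":[0,0,0]},{"gripper":0.0878,"travel":[-0.033,-0.024,-0.008],"twist":[0,0,0]},{"gripper":0.0878,"travel":[-0.033,-0.024,-0.008],"twist":[0,0,0]},{"gripper":0.0878,"travel":[-0.033,-0.024,-0.008],"twist":[0,0,0]},{"gripper":0.0878,"travel":[-0.033,-0.024,-0.008],"twist":[0,0,0]},{"gripper":0.0878,"travel":[-0.033,-0.024,-0.008],"twist":[0,0,0]},{"gripper":0.0878,"travel":[-0.033,-0.024,-0.008],"twist":[0,0,0]},{"gripper":0.0878,"travel":[-0.033,-0.024,-0.008],"twist":[0,0,0]}]'
python3 -c "
from h import *
goto(432,267,300)
c=cam('wrist');crop(c,0,0,512,384,1.5,'w1');np.save('w1.npy',c,allow_pickle=True)
goto(432,267,300)
goto(594,275,300)"
```

```text
pos [187.  596.3 222.4] yaw 72.6 tilt 0.02 tool d [-332.3 -240.9  -77.5] len 417.7 t 0.35 F [-0.3 -0.1 -0.2] gw 1.000
clock: 1.18
eef_pos: [430.9, 266.8, 303.4]
tool_rot: [0.475, 3.105, 0.001]
force: [0.2, 0.9, -1.1]
grip_width: 1.0
pos [430.9 266.8 303.4] yaw 72.6 tilt 0.05 tool d [-1.   0.6  3.4] len 3.6 t 1.18 F [ 0.2  0.9 -1.1] gw 1.000
pos [436.7 259.2 305.2] yaw 72.1 tilt 0.29 tool d [6.9 5.9 5.2] len 10.5 t 1.23 F [ 5.5 -5.3  1.6] gw 0.998
pos [436.7 259.2 305.2] yaw 72.1 tilt 0.29 tool d [-144.8   63.5    6. ] len 158.2 t 1.23 F [ 5.5 -5.3  1.6] gw 0.998
```

View pics/w1.png

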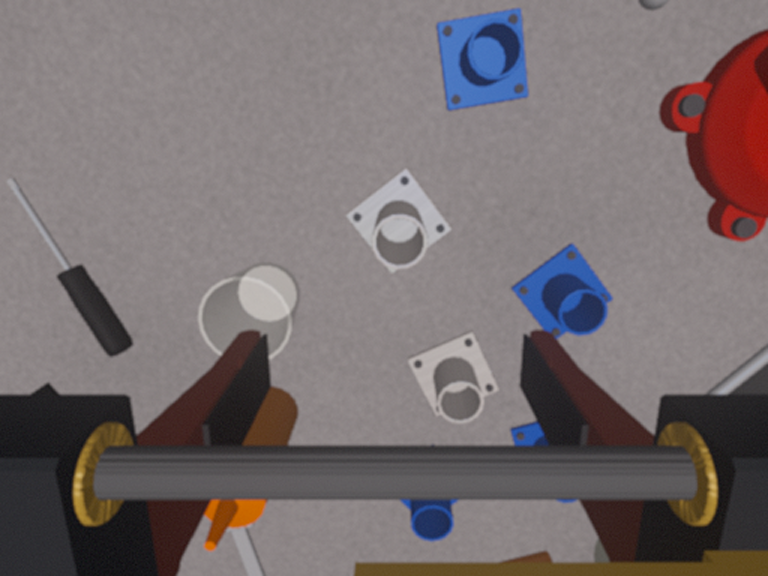

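The wrist view shows the tall well's rim at about (400,241) and the low well's rim at about (460,402) in the 1.5x picture, so both are visible from here. The arm was still settling in that frame, so I'll retake it at rest.

```bash
python3 -m handwheel '[{"gripper":0.0878,"travel":[0,0,0],"twist":[0,0,0]},{"gripper":0.0878,"travel":[0,0,0],"twist":[0,0,0]},{"gripper":0.0878,"travel":[0,0,0],"twist":[0,0,0]}]'
python3 -c "
from h import *
c=cam('wrist');crop(c,220,100,350,300,3,'w2');np.save('w2.npy',c,allow_pickle=True)
goto(432,267,300)"
```

```text
clock: 1.48
eef_pos: [429.2, 269.7, 302.4]
tool_rot: [-0.473, -3.105, -0.0]
force: [1.2, 0.4, -0.7]
grip_width: 0.997
pos [429.1 269.9 302.3] yaw 72.7 tilt 0.04 tool d [-3.7 -1.9  2.3] len 4.7 t 1.53 F [-0.2 -0.4  0.8] gw 1.002
```

View pics/w2.png

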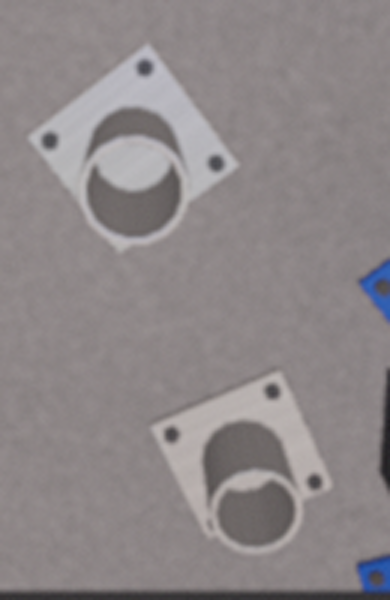

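```bash
python3 -c "
from h import *
c=np.load('w2.npy',allow_pickle=True).item()
P=lambda u,v:(220+u/3-.33,100+v/3-.33)
print('tall',onz(c,*P(134,189.5),95),'w/l',onz(c,*P(81,189),95)-onz(c,*P(188,189),95))
print('low',onz(c,*P(255.5,511),60),onz(c,*P(210,511),60)-onz(c,*P(301,511),60))
for p in [(148,43),(240,164),(28,135)]: print('tallplate',onz(c,*P(*p),6))
for p in [(150,428),(282,371),(331,487)]: print('lowplate',onz(c,*P(*p),6))
s=cam('side');k=.3;S2=lambda u,v:(170+(u-400)*k-.35,100+v*k-.35)
t=cam('top')
print(proj(t,np.array([432.,266,95])),proj(t,np.array([594,274,60.])))
"
```

```text
tall [430.72461872 269.887016    95.        ] w/l [-11.80018912 -37.90184149   0.        ]
low [593.27899762 276.26969662  60.        ] [-12.05131856 -38.72372054   0.        ]
tallplate [387.27462931 290.16775916   6.        ]
tallplate [451.61582794 314.4757735    6.        ]
tallplate [410.18608953 226.20371113   6.        ]
lowplate [565.31634841 236.69439763   6.        ]
lowplate [555.51343661 306.60143886   6.        ]
lowplate [623.16842784 313.95757975   6.        ]
[151.46941099 230.56325208] [153.45225871 169.21980152]
```

Well centres, with rim and plate centre agreeing to about 1 mm: tall (430.8, 270), low (593.7, 276). Next I turn the jaw to yaw 104° and cross over to the long shaft's ball.

```bash
python3 -m handwheel '[{"gripper":0.0878,"travel":[0,0,0],"twist":[0,0,-6.3]},{"gripper":0.0878,"travel":[0,0,0],"twist":[0,0,-6.3]},{"gripper":0.0878,"travel":[0,0,0],"twist":[0,0,-6.3]},{"gripper":0.0878,"travel":[0,0,0],"twist":[0,0,-6.3]},{"gripper":0.0878,"travel":[0,0,0],"twist":[0,0,-6.3]},{"gripper":0.0878,"travel":[0.011,-0.0387,0],"twist":[0,0,0]},{"gripper":0.0878,"travel":[0.011,-0.0387,0],"twist":[0,0,0]},{"gripper":0.0878,"travel":[0.011,-0.0387,0],"twist":[0,0,0]},{"gripper":0.0878,"travel":[0.011,-0.0387,0],"twist":[0,0,0]},{"gripper":0.0878,"travel":[0.011,-0.0387,0],"twist":[0,0,0]}]'
python3 -m handwheel '[{"gripper":0.0878,"travel":[0.011,-0.0387,0],"twist":[0,0,0]},{"gripper":0.0878,"travel":[0.011,-0.0387,0],"twist":[0,0,0]},{"gripper":0.0878,"travel":[0.011,-0.0387,0],"twist":[0,0,0]},{"gripper":0.0878,"travel":[0.011,-0.0387,0],"twist":[0,0,0]},{"gripper":0.0878,"travel":[0.011,-0.0387,0],"twist":[0,0,0]},{"gripper":0.0878,"travel":[0.011,-0.0387,0],"twist":[0,0,0]},{"gripper":0.0878,"travel":[0,0,0],"twist":[0,0,0]},{"gripper":0.0878,"travel":[0,0,0],"twist":[0,0,0]}]'
python3 -c "
from h import *
goto(408.7,-294,200,104)"
```

```text
clock: 2.47
eef_pos: [423.2, 66.7, 302.5]
tool_rot: [0.389, -3.117, -0.0]
force: [-0.0, -0.4, -0.0]
grip_width: 0.997
clock: 3.13
eef_pos: [416.2, -174.9, 302.6]
tool_rot: [0.381, -3.118, 0.0]
force: [1.0, 0.5, 0.1]
grip_width: 1.001
pos [ 416.2 -174.9  302.6] yaw 103.9 tilt 0.02 tool d [  35.9 -113.8  102.6] len 157.4 t 3.13 F [1.  0.5 0.1] gw 1.001
twist z -0.1
```

```bash
python3 -m handwheel '[{"gripper":0.0878,"travel":[0.009,-0.0284,0.0256],"twist":[0,0,0]},{"gripper":0.0878,"travel":[0.009,-0.0284,0.0256],"twist":[0,0,0]},{"gripper":0.0878,"travel":[0.009,-0.0284,0.0256],"twist":[0,0,0]},{"gripper":0.0878,"travel":[0.009,-0.0284,0.0256],"twist":[0,0,0]},{"gripper":0.0878,"travel":[0,0,0],"twist":[0,0,0]},{"gripper":0.0878,"travel":[0,0,0],"twist":[0,0,0]},{"gripper":0.0878,"travel":[0,0,0],"twist":[0,0,0]}]'
python3 -c "
from h import *
goto(408.7,-294,200,104)
c=cam('wrist');crop(c,0,0,512,384,1.5,'w3');np.save('w3.npy',c,allow_pickle=True)
print(proj(c,np.array([408.7,-294,12])),proj(c,np.array([536.3,-261.9,12])))"
```

```text
clock: 3.72
eef_pos: [410.0, -290.9, 200.1]
tool_rot: [0.388, -3.117, -0.002]
force: [1.4, 0.3, 0.5]
grip_width: 1.004
pos [ 410.  -290.9  200.1] yaw 104.2 tilt 0.07 tool d [ 2.  -2.7  0.1] len 3.3 t 3.72 F [1.4 0.3 0.5] gw 1.004
twist z 0.2
[260.69905965 163.72404541] [260.69851962 274.74762581]
```

View pics/w3.png

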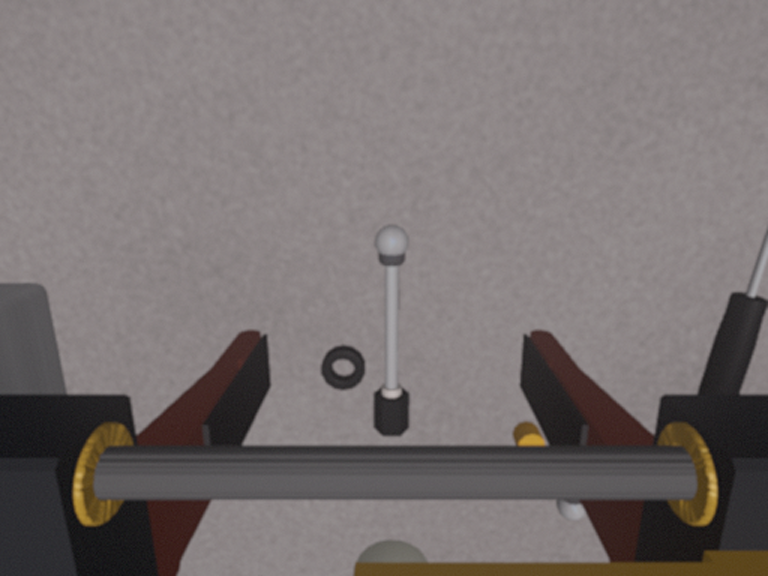

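The wrist view shows the long shaft straight below with its ball at (391,241), its axis parallel to the tool's x, and the collar to its left at (343,367). I'll compute the fine offsets.

```bash
python3 -c "
from h import *
c=np.load('w3.npy',allow_pickle=True).item()
b=onz(c,391.5/1.5-.17,241/1.5-.17,12);print(b,onz(c,391.7/1.5,412/1.5,12))
goto(408,-294.2,3,104); goto(b[0],b[1],3,104)"
```

```text
[ 405.30611065 -294.71166031   12.        ] [ 536.07344044 -261.43593891   12.        ]
pos [ 410.4 -290.8  200.7] yaw 104.3 tilt 0.06 tool d [  3.3  -2.8 197.7] len 197.7 t 3.77 F [ 0.8  0.3 -0.8] gw 1.000
twist z 0.3
pos [ 410.4 -290.8  200.7] yaw 104.3 tilt 0.06 tool d [  6.1  -2.7 197.7] len 197.8 t 3.77 F [ 0.8  0.3 -0.8] gw 1.000
twist z 0.3
```

```bash
python3 -m handwheel '[{"gripper":0.06,"travel":[0.001,-0.0007,0.038],"twist":[0,0,0]},{"gripper":0.06,"travel":[0.001,-0.0007,0.038],"twist":[0,0,0]},{"gripper":0.06,"travel":[0.001,-0.0007,0.038],"twist":[0,0,0]},{"gripper":0.06,"travel":[0.0017,-0.0007,0.038],"twist":[0,0,0]},{"gripper":0.06,"travel":[0,0,0.012],"twist":[0,0,0]},{"gripper":0.06,"travel":[0,0,0.012],"twist":[0,0,0]},{"gripper":0.06,"travel":[0,0,0.012],"twist":[0,0,0]},{"gripper":0.06,"travel":[0,0,0],"twist":[0,0,0]},{"gripper":0.06,"travel":[0,0,0],"twist":[0,0,0]},{"gripper":0.06,"travel":[0,0,0],"twist":[0,0,0]}]'
python3 -c "
from h import *
goto(406.8,-294.4,3,104)"
```

```text
clock: 4.6
eef_pos: [406.6, -296.0, 13.5]
tool_rot: [-0.388, 3.115, -0.001]
force: [-0.4, 0.2, -0.3]
grip_width: 0.684
pos [ 406.6 -296.    13.5] yaw 104.2 tilt 0.12 tool d [-0.5  1.5 10.5] len 10.6 t 4.6 F [-0.4  0.2 -0.3] gw 0.684
twist z 0.2
```

```bash
python3 -m handwheel '[{"gripper":0.06,"travel":[0,0.001,0.006],"twist":[0,0,0]},{"gripper":0.06,"travel":[0,0.0005,0.005],"twist":[0,0,0]},{"gripper":0.06,"travel":[0,0,0],"twist":[0,0,0]},{"gripper":0.06,"travel":[0,0,0],"twist":[0,0,0]},{"gripper":0.01,"travel":[0,0,0],"twist":[0,0,0]},{"gripper":0.01,"travel":[0,0,0],"twist":[0,0,0]},{"gripper":0.01,"travel":[0,0,0],"twist":[0,0,0]},{"gripper":0.01,"travel":[0,0,0],"twist":[0,0,0]},{"gripper":0.01,"travel":[0,0,0],"twist":[0,0,0]},{"gripper":0.01,"travel":[0,0,0],"twist":[0,0,0]}]' 30
python3 -c "
from h import *
goto(406.8,-294.4,3,104)"
```

```text
clock: 5.43
eef_pos: [404.9, -295.1, 1.2]
tool_rot: [-0.385, 3.118, -0.0]
force: [-1.0, -0.2, -0.6]
grip_width: 0.266
pos [ 404.9 -295.1    1.2] yaw 104.1 tilt 0.00 tool d [-2.   0.2 -1.8] len 2.7 t 5.43 F [-1.  -0.2 -0.6] gw 0.266
twist z 0.1
```

Gripped at 23.4 mm opening, against the 24 mm ball. Now I tip the shaft up along an arc with the foot staying on the bench.

```bash
python3 -m handwheel '[{"gripper":0.01,"travel":[-0.0005,0,-0.013],"twist":[0,0,0]},{"gripper":0.01,"travel":[-0.0015,0,-0.013],"twist":[0,0,0]},{"gripper":0.01,"travel":[-0.003,0,-0.013],"twist":[0,0,0]},{"gripper":0.01,"travel":[-0.004,0,-0.013],"twist":[0,0,0]},{"gripper":0.01,"travel":[-0.005,0,-0.012],"twist":[0,0,0]},{"gripper":0.01,"travel":[-0.006,0,-0.012],"twist":[0,0,0]},{"gripper":0.01,"travel":[-0.007,0,-0.011],"twist":[0,0,0]},{"gripper":0.01,"travel":[-0.008,0,-0.011],"twist":[0,0,0]},{"gripper":0.01,"travel":[-0.008,0,-0.010],"twist":[0,0,0]},{"gripper":0.01,"travel":[-0.009,0,-0.010],"twist":[0,0,0]}]'
python3 -c "
from h import *
goto(406.8,-294.4,103,104)
c=cam('side');crop(c,200,200,360,350,3,'s4')"
```

```text
clock: 6.27
eef_pos: [455.4, -282.2, 119.7]
tool_rot: [0.385, -3.118, -0.0]
force: [0.3, -0.1, -1.2]
grip_width: 0.257
pos [ 455.4 -282.2  119.7] yaw 104.1 tilt 0.02 tool d [50.1 -0.  16.7] len 52.8 t 6.27 F [ 0.3 -0.1 -1.2] gw 0.257
twist z 0.1
```

View pics/s4.png

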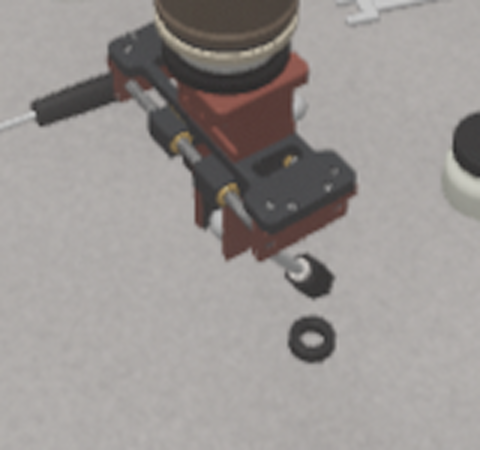

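The foot is on the bench and the shaft is tilting, with the collar untouched. I'll finish the arc and then lift straight up.

```bash
python3 -m handwheel '[{"gripper":0.01,"travel":[-0.010,0,-0.010],"twist":[0,0,0]},{"gripper":0.01,"travel":[-0.010,0,-0.009],"twist":[0,0,0]},{"gripper":0.01,"travel":[-0.010,0,-0.008],"twist":[0,0,0]},{"gripper":0.01,"travel":[-0.010,0,-0.008],"twist":[0,0,0]},{"gripper":0.01,"travel":[-0.010,0,-0.008],"twist":[0,0,0]},{"gripper":0.01,"travel":[-0.009,0,-0.007],"twist":[0,0,0]},{"gripper":0.01,"travel":[-0.008,0,-0.007],"twist":[0,0,0]},{"gripper":0.01,"travel":[-0.005,0,-0.010],"twist":[0,0,0]},{"gripper":0.01,"travel":[0,0,-0.015],"twist":[0,0,0]},{"gripper":0.01,"travel":[0,0,-0.015],"twist":[0,0,0]}]'
python3 -m handwheel '[{"gripper":0.01,"travel":[0,0,-0.015],"twist":[0,0,0]},{"gripper":0.01,"travel":[0,0,-0.015],"twist":[0,0,0]},{"gripper":0.01,"travel":[0,0,-0.015],"twist":[0,0,0]},{"gripper":0.01,"travel":[0,0,-0.015],"twist":[0,0,0]},{"gripper":0.01,"travel":[0,0,-0.01],"twist":[0,0,0]}]'
python3 -c "
from h import *
goto(430.8,270,270,104)
c=cam('side');crop(c,200,150,400,350,3,'s5')"
```

```text
clock: 7.15
eef_pos: [525.1, -264.6, 216.7]
tool_rot: [0.386, -3.117, -0.0]
force: [1.0, -0.5, -2.3]
grip_width: 0.254
clock: 7.57
eef_pos: [525.2, -265.3, 288.0]
tool_rot: [-0.384, 3.117, -0.001]
force: [-0.3, 0.2, -2.3]
grip_width: 0.258
pos [ 525.2 -265.3  288. ] yaw 104.1 tilt 0.07 tool d [-38.5 542.2  17.7] len 543.8 t 7.57 F [-0.3  0.2 -2.3] gw 0.258
twist z 0.1
```

View pics/s5.png

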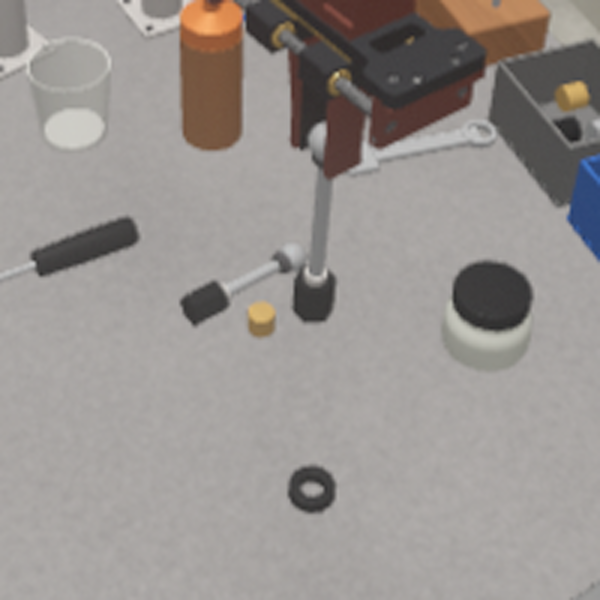

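The shaft hangs foot-down at about (317,240) and the short shaft is undisturbed. Carrying it to the tall well.

```bash
python3 -m handwheel '[{"gripper":0.01,"travel":[-0.001,0.012,0],"twist":[0,0,0]},{"gripper":0.01,"travel":[-0.002,0.024,0],"twist":[0,0,0]},{"gripper":0.01,"travel":[-0.0025,0.034,0],"twist":[0,0,0]},{"gripper":0.01,"travel":[-0.0025,0.034,0],"twist":[0,0,0]},{"gripper":0.01,"travel":[-0.0025,0.034,0],"twist":[0,0,0]},{"gripper":0.01,"travel":[-0.0025,0.034,0],"twist":[0,0,0]},{"gripper":0.01,"travel":[-0.0025,0.034,0],"twist":[0,0,0]},{"gripper":0.01,"travel":[-0.0025,0.034,0],"twist":[0,0,0]},{"gripper":0.01,"travel":[-0.0025,0.034,0],"twist":[0,0,0]},{"gripper":0.01,"travel":[-0.0025,0.034,0],"twist":[0,0,0]}]'
python3 -m handwheel '[{"gripper":0.01,"travel":[-0.0025,0.034,0],"twist":[0,0,0]},{"gripper":0.01,"travel":[-0.0025,0.034,0],"twist":[0,0,0]},{"gripper":0.01,"travel":[-0.0025,0.034,0],"twist":[0,0,0]},{"gripper":0.01,"travel":[-0.0025,0.034,0],"twist":[0,0,0]},{"gripper":0.01,"travel":[-0.0025,0.034,0],"twist":[0,0,0]},{"gripper":0.01,"travel":[-0.002,0.024,0],"twist":[0,0,0]},{"gripper":0.01,"travel":[-0.001,0.012,0],"twist":[0,0,0]},{"gripper":0.01,"travel":[0,0,0],"twist":[0,0,0]},{"gripper":0.01,"travel":[0,0,0],"twist":[0,0,0]}]'
python3 -c "
from h import *
goto(430.8,270,270,104)"
```

```text
clock: 8.45
eef_pos: [470.7, 41.7, 285.4]
tool_rot: [0.386, -3.116, -0.0]
force: [0.3, -0.5, -1.2]
grip_width: 0.255
clock: 9.2
eef_pos: [436.8, 242.4, 285.5]
tool_rot: [0.387, -3.117, 0.002]
force: [0.6, -0.7, -1.4]
grip_width: 0.256
pos [436.8 242.4 285.5] yaw 104.1 tilt 0.10 tool d [-0.9 28.3 15.5] len 32.2 t 9.2 F [ 0.6 -0.7 -1.4] gw 0.256
twist z 0.1
```

```bash
python3 -m handwheel '[{"gripper":0.01,"travel":[0,0.014,0],"twist":[0,0,0]},{"gripper":0.01,"travel":[0,0.014,0],"twist":[0,0,0]},{"gripper":0.01,"travel":[0,0,0],"twist":[0,0,0]},{"gripper":0.01,"travel":[0,0,0],"twist":[0,0,0]},{"gripper":0.01,"travel":[0,0,0],"twist":[0,0,0]},{"gripper":0.01,"travel":[0,0,0],"twist":[0,0,0]},{"gripper":0.01,"travel":[0,0,0],"twist":[0,0,0]}]'
python3 -c "
from h import *
goto(430.8,270,270,104)
c=cam('side');np.save('s6.npy',c,allow_pickle=True);crop(c,130,40,280,190,4,'s6')
c=cam('wrist');np.save('w6.npy',c,allow_pickle=True);crop(c,0,0,512,384,1.5,'w6')
goto(430.8,270,270,104)"
```

```text
clock: 9.78
eef_pos: [430.8, 269.4, 286.3]
tool_rot: [-0.384, 3.118, -0.0]
force: [-0.6, 0.1, -1.5]
grip_width: 0.259
pos [430.8 269.4 286.3] yaw 104.0 tilt 0.01 tool d [-0.1  0.6 16.3] len 16.3 t 9.78 F [-0.6  0.1 -1.5] gw 0.259
twist z 0.0
pos [430.7 269.7 286.3] yaw 104.1 tilt 0.01 tool d [-0.2  0.2 16.3] len 16.3 t 9.88 F [-0.6 -0.8 -1.3] gw 0.254
twist z 0.1
```

View pics/s6.png

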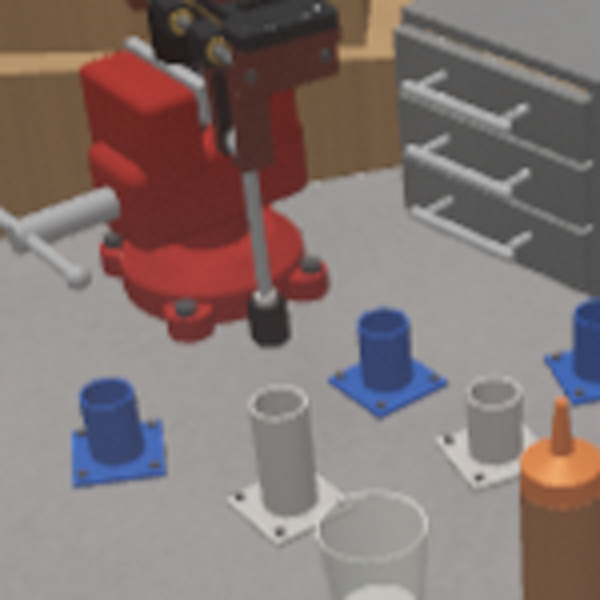

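View pics/w6.png

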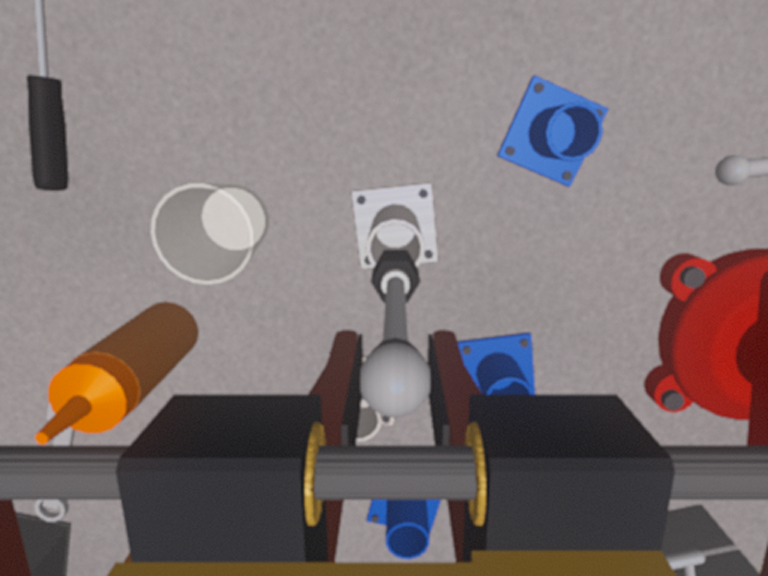

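The wrist view has the ball between the jaws at (395,379), the foot at (395,275) and the tall rim around (395,245). The side view shows the foot at (269,318) above the tall tube rim at (280,404). I'll check how well these line up.

```bash
python3 -c "
from h import *
np.set_printoptions(precision=1,suppress=True)
w=np.load('w6.npy',allow_pickle=True).item();s=np.load('s6.npy',allow_pickle=True).item()
b=onz(w,395/1.5-.17,379/1.5-.17,297);print('ball',b)
print('rim wrist',onz(w,395/1.5-.17,247/1.5-.17,95))
fz=297-148
print('neck(foot top) wrist',onz(w,395.5/1.5,284/1.5,fz+30))
S=lambda u,v:(130+u/4-.375,40+v/4-.375)
print('foot bottom side',onz(s,*S(269.5,334),fz),'foot top side',onz(s,*S(266,299),fz+30),'rim side',onz(s,*S(279.5,404),95))
for z in (fz,fz+30,297):print((proj(s,np.array([b[0],b[1],z]))+.375-[130,40])*4)
"
```

```text
ball [431.2 269.5 297. ]
rim wrist [430.4 269.2  95. ]
neck(foot top) wrist [433.2 270.3 179. ]
foot bottom side [432.9 273.1 149. ] foot top side [433.  270.1 179. ] rim side [432.6 265.6  95. ]
[268.2 337.2]
[263.6 300. ]
[243.9 141.7]
```

```bash
python3 -m handwheel '[{"gripper":0.01,"travel":[0.0005,0,0.01],"twist":[0,0,0]},{"gripper":0.01,"travel":[0.0005,0,0.014],"twist":[0,0,0]},{"gripper":0.01,"travel":[0,0,0.014],"twist":[0,0,0]},{"gripper":0.01,"travel":[0,0,0.006],"twist":[0,0,0]},{"gripper":0.01,"travel":[0,0,0],"twist":[0,0,0]},{"gripper":0.01,"travel":[0,0,0],"twist":[0,0,0]},{"gripper":0.01,"travel":[0,0,0],"twist":[0,0,0]},{"gripper":0.01,"travel":[0,0,0],"twist":[0,0,0]},{"gripper":0.01,"travel":[0,0,0],"twist":[0,0,0]}]'
python3 -c "
from h import *
goto(430.8,270,240,104)
c=cam('side');np.save('s7.npy',c,allow_pickle=True);crop(c,165,70,245,170,6,'s7')
c=cam('wrist');np.save('w7.npy',c,allow_pickle=True);crop(c,210,130,320,260,4.5,'w7')
goto(430.8,270,240,104)"
```

```text
clock: 10.63
eef_pos: [429.8, 270.2, 242.9]
tool_rot: [-0.385, 3.117, 0.001]
force: [-0.2, -1.0, -2.4]
grip_width: 0.256
pos [429.8 270.2 242.9] yaw 104.1 tilt 0.07 tool d [-0.9 -0.4  2.9] len 3.0 t 10.63 F [-0.2 -1.  -2.4] gw 0.256
twist z 0.1
pos [429.7 270.1 242.7] yaw 104.1 tilt 0.04 tool d [-1.1 -0.4  2.7] len 2.9 t 10.73 F [ 0.7 -0.1 -1.4] gw 0.258
twist z 0.1
```

View pics/s7.png

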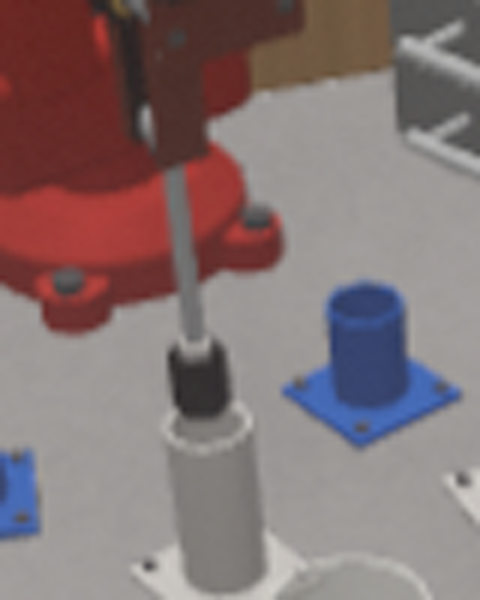

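View pics/w7.png

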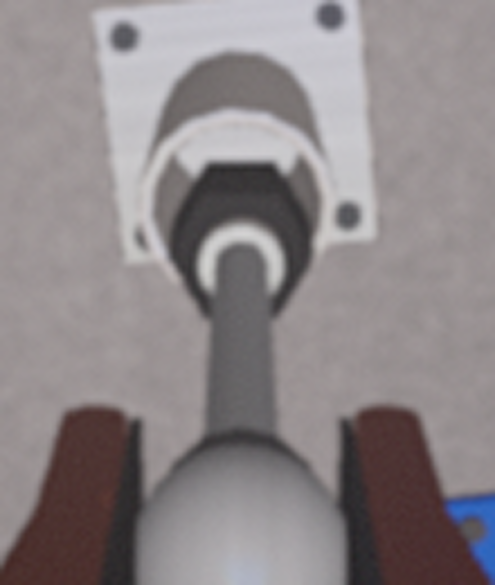

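```bash
python3 -c "
from h import *
np.set_printoptions(precision=1,suppress=True)
w=np.load('w7.npy',allow_pickle=True).item();s=np.load('s7.npy',allow_pickle=True).item()
W=lambda u,v:(210+u/4.5-.4,130+v/4.5-.4)
S=lambda u,v:(165+u/6-.42,70+v/6-.42)
bz=w['state']['eef_pos'][2]+10.8
print('ball',onz(w,*W(241,545),bz))
print('neck',onz(w,*W(241,262),bz-118), 'hexcorners L,R top',onz(w,*W(170,245),bz-118),onz(w,*W(313,245),bz-118))
print('rim',onz(w,*W(236.5,205),95),onz(w,*W(140,200),95),onz(w,*W(333,200),95),'top',onz(w,*W(238,110),95))
print('S foot bot',onz(s,*S(200,407),bz-148),'foottop',onz(s,*S(195,348),bz-118),'rim',onz(s,*S(209,428),95))
print('pred rim px in wrist crop',(proj(w,np.array([430.8,270,95]))-[210,130]+.4)*4.5)
"
```

```text
ball [429.2 269.8 253.6]
neck [431.1 270.3 135.6] hexcorners L,R top [431.2 256.8 135.6] [424.8 282.3 135.6]
rim [430.7 269.2  95. ] [434.6 249.3  95. ] [424.7 288.5  95. ] top [411.1 264.6  95. ]
S foot bot [429.6 267.5 105.6] foottop [431.4 271.7 135.6] rim [432.1 264.3  95. ]
pred rim px in wrist crop [240.2 206.5]
```

Per the wrist camera the foot and rim centres agree within about 1–2 mm (clearance is 4 mm). Descending gently while I watch the force.

```bash
python3 -m handwheel '[{"gripper":0.01,"travel":[0,-0.0005,0.006],"twist":[0,0,0]},{"gripper":0.01,"travel":[0,0,0.006],"twist":[0,0,0]},{"gripper":0.01,"travel":[0,0,0.006],"twist":[0,0,0]},{"gripper":0.01,"travel":[0,0,0.006],"twist":[0,0,0]},{"gripper":0.01,"travel":[0,0,0.006],"twist":[0,0,0]},{"gripper":0.01,"travel":[0,0,0],"twist":[0,0,0]},{"gripper":0.01,"travel":[0,0,0],"twist":[0,0,0]}]'
python3 -c "
from h import *
goto(430.8,270,143,104)
c=cam('side');crop(c,165,70,245,170,6,'s8')
c=cam('wrist');crop(c,210,130,320,260,4.5,'w8')"
```

```text
clock: 11.32
eef_pos: [429.5, 269.3, 211.7]
tool_rot: [0.385, -3.117, 0.001]
force: [0.5, 0.1, -1.8]
grip_width: 0.259
pos [429.5 269.3 211.7] yaw 104.1 tilt 0.06 tool d [-1.5  0.4 68.7] len 68.7 t 11.32 F [ 0.5  0.1 -1.8] gw 0.259
twist z 0.1
```

View pics/s8.png

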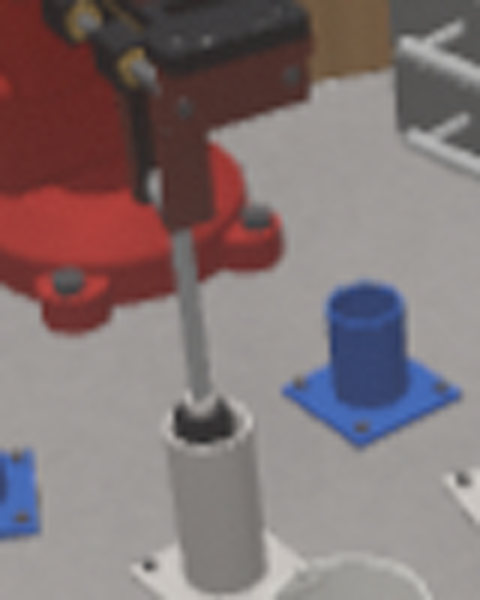

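View pics/w8.png

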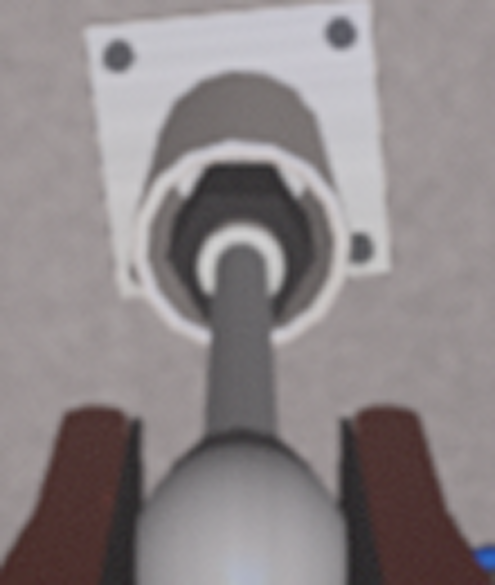

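It's inside the mouth with no contact force. About 68 mm remains to the floor.

```bash
python3 -m handwheel '[{"gripper":0.01,"travel":[0,0,0.008],"twist":[0,0,0]},{"gripper":0.01,"travel":[0,0,0.008],"twist":[0,0,0]},{"gripper":0.01,"travel":[0,0,0.008],"twist":[0,0,0]},{"gripper":0.01,"travel":[0,0,0.008],"twist":[0,0,0]},{"gripper":0.01,"travel":[0,0,0.008],"twist":[0,0,0]},{"gripper":0.01,"travel":[0,0,0.008],"twist":[0,0,0]},{"gripper":0.01,"travel":[0,0,0.006],"twist":[0,0,0]},{"gripper":0.01,"travel":[0,0,0.004],"twist":[0,0,0]},{"gripper":0.01,"travel":[0,0,0],"twist":[0,0,0]},{"gripper":0.01,"travel":[0,0,0],"twist":[0,0,0]}]'
python3 -m handwheel '[{"gripper":0.01,"travel":[0,0,0.004],"twist":[0,0,0]},{"gripper":0.01,"travel":[0,0,0.002],"twist":[0,0,0]},{"gripper":0.01,"travel":[0,0,0.002],"twist":[0,0,0]},{"gripper":0.01,"travel":[0,0,0],"twist":[0,0,0]},{"gripper":0.01,"travel":[0,0,0],"twist":[0,0,0]}]'
python3 -c "
from h import *
goto(430.8,270,143,104)"
```

```text
clock: 12.25
eef_pos: [429.7, 269.5, 154.1]
tool_rot: [0.385, -3.118, 0.0]
force: [-0.4, 0.1, -2.3]
grip_width: 0.256
clock: 12.67
eef_pos: [429.6, 269.5, 146.2]
tool_rot: [0.385, -3.118, 0.0]
force: [1.5, -1.4, -1.3]
grip_width: 0.251
pos [429.6 269.5 146.2] yaw 104.1 tilt 0.01 tool d [-1.3  0.2  3.2] len 3.5 t 12.67 F [ 1.5 -1.4 -1.3] gw 0.251
twist z 0.1
```

```bash
python3 -m handwheel '[{"gripper":0.01,"travel":[0,0,0.002],"twist":[0,0,0]},{"gripper":0.01,"travel":[0,0,0.001],"twist":[0,0,0]},{"gripper":0.01,"travel":[0,0,0],"twist":[0,0,0]},{"gripper":0.07,"travel":[0,0,0],"twist":[0,0,0]},{"gripper":0.07,"travel":[0,0,0],"twist":[0,0,0]},{"gripper":0.07,"travel":[0,0,0],"twist":[0,0,0]},{"gripper":0.07,"travel":[0,0,0],"twist":[0,0,0]},{"gripper":0.07,"travel":[0,0,0],"twist":[0,0,0]},{"gripper":0.07,"travel":[0,0,-0.01],"twist":[0,0,0]},{"gripper":0.07,"travel":[0,0,-0.02],"twist":[0,0,0]}]'
python3 -m handwheel '[{"gripper":0.07,"travel":[0,0,-0.03],"twist":[0,0,0]},{"gripper":0.07,"travel":[0,0,-0.03],"twist":[0,0,0]},{"gripper":0.07,"travel":[0,0,-0.03],"twist":[0,0,0]},{"gripper":0.07,"travel":[0,0,-0.03],"twist":[0,0,0]},{"gripper":0.07,"travel":[0,0,0],"twist":[0,0,0]},{"gripper":0.07,"travel":[0,0,0],"twist":[0,0,0]},{"gripper":0.07,"travel":[0,0,0],"twist":[0,0,0]}]'
python3 -c "
from h import *
goto(583.3,-97.9,200,105.4)
c=cam('side');np.save('s9.npy',c,allow_pickle=True);crop(c,130,40,280,190,4,'s9')
c=cam('wrist');np.save('w9.npy',c,allow_pickle=True);crop(c,0,0,512,384,1.5,'w9')"
```

```text
clock: 13.5
eef_pos: [428.5, 268.6, 172.3]
tool_rot: [0.385, -3.115, 0.004]
force: [-0.1, 0.5, -1.1]
grip_width: 0.746
clock: 14.08
eef_pos: [429.3, 269.3, 293.2]
tool_rot: [0.386, -3.118, -0.0]
force: [0.9, -0.1, -0.9]
grip_width: 0.8
pos [429.3 269.3 293.2] yaw 104.1 tilt 0.01 tool d [ -59.9 -393.7   93.1] len 409.0 t 14.08 F [ 0.9 -0.1 -0.9] gw 0.800
twist z -1.3
```

View pics/s9.png

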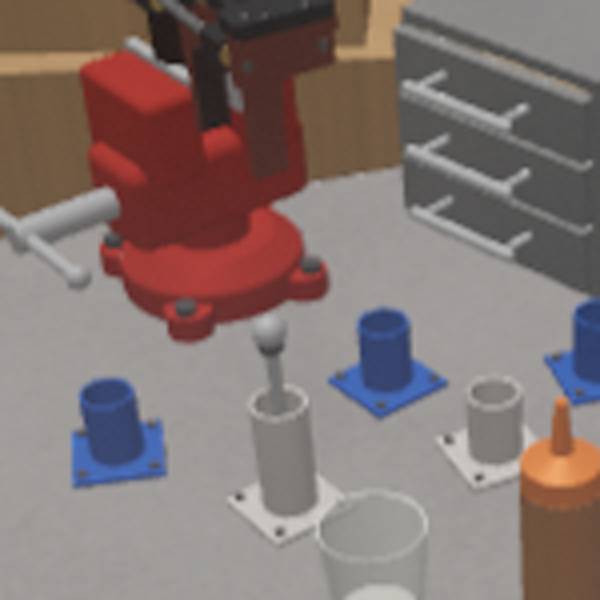

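View pics/w9.png

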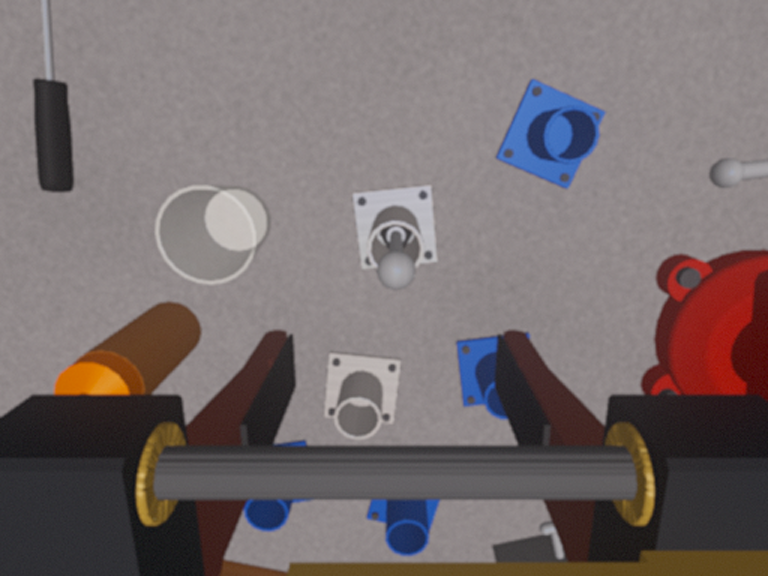

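The long shaft stands in the tall well: its ball is at (269,331) in the side crop, and in the wrist view the ball sits over the rim. On to the short shaft.

```bash
python3 -m handwheel '[{"gripper":0.0878,"travel":[-0.005,-0.033,0],"twist":[0,0,-1.3]},{"gripper":0.0878,"travel":[-0.005,-0.033,0],"twist":[0,0,0]},{"gripper":0.0878,"travel":[-0.005,-0.033,0],"twist":[0,0,0]},{"gripper":0.0878,"travel":[-0.005,-0.033,0],"twist":[0,0,0]},{"gripper":0.0878,"travel":[-0.005,-0.033,0],"twist":[0,0,0]},{"gripper":0.0878,"travel":[-0.005,-0.033,0],"twist":[0,0,0]},{"gripper":0.0878,"travel":[-0.005,-0.033,0],"twist":[0,0,0]},{"gripper":0.0878,"travel":[-0.005,-0.033,0],"twist":[0,0,0]},{"gripper":0.0878,"travel":[-0.005,-0.033,0],"twist":[0,0,0]},{"gripper":0.0878,"travel":[-0.005,-0.033,0],"twist":[0,0,0]}]'
python3 -m handwheel '[{"gripper":0.0878,"travel":[-0.005,-0.032,0],"twist":[0,0,0]},{"gripper":0.0878,"travel":[-0.005,-0.032,0],"twist":[0,0,0]},{"gripper":0.0878,"travel":[0,0,0.03],"twist":[0,0,0]},{"gripper":0.0878,"travel":[0,0,0.03],"twist":[0,0,0]},{"gripper":0.0878,"travel":[0,0,0.03],"twist":[0,0,0]},{"gripper":0.0878,"travel":[0,0,0],"twist":[0,0,0]},{"gripper":0.0878,"travel":[0,0,0],"twist":[0,0,0]},{"gripper":0.0878,"travel":[0,0,0],"twist":[0,0,0]},{"gripper":0.0878,"travel":[0,0,0],"twist":[0,0,0]}]'
python3 -c "
from h import *
goto(583.3,-97.9,200,105.4)
c=cam('wrist');crop(c,0,0,512,384,1.5,'w10');np.save('w10.npy',c,allow_pickle=True)
s=np.load('s9.npy',allow_pickle=True).item();w=np.load('w9.npy',allow_pickle=True).item()
print('long ball',tri(w,(396.5/1.5-.17,270/1.5-.17),s,(130+269/4-.4,40+331/4-.4)))
"
```

```text
clock: 15.02
eef_pos: [564.6, -37.2, 292.1]
tool_rot: [0.421, -3.111, 0.0]
force: [0.9, -0.5, -0.0]
grip_width: 1.005
clock: 15.77
eef_pos: [592.4, -95.0, 205.1]
tool_rot: [-0.421, 3.111, -0.001]
force: [-0.6, -0.3, -0.2]
grip_width: 1.003
pos [592.4 -95.  205.1] yaw 105.4 tilt 0.14 tool d [ 9.6 -0.4  5.1] len 10.8 t 15.77 F [-0.6 -0.3 -0.2] gw 1.003
twist z 0.0
long ball (array([431.96511163, 270.36589627, 153.24409924]), np.float64(0.746060546213586))
```

View pics/w10.png

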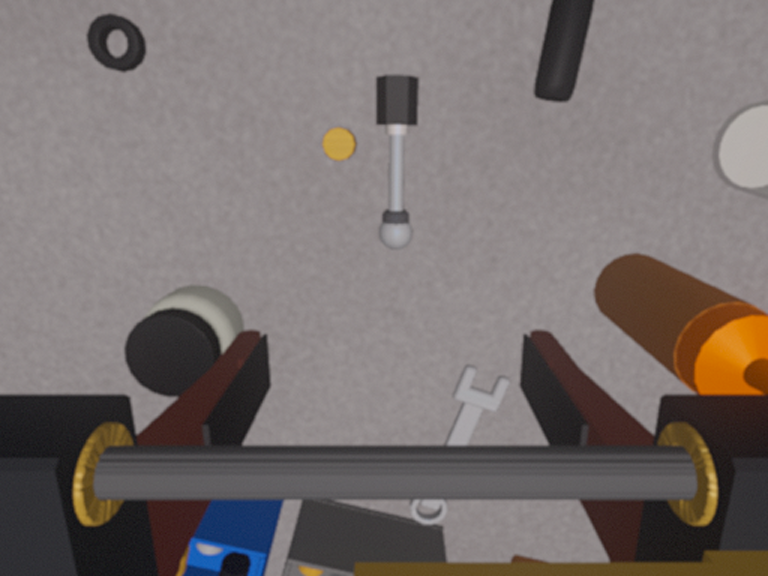

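```bash
python3 -c "
from h import *
c=np.load('w10.npy',allow_pickle=True).item()
b=onz(c,395.7/1.5-.17,231/1.5-.17,12);print(b,onz(c,397/1.5-.17,100/1.5-.17,12))
goto(b[0],b[1],2.5,105)"
```

```text
[581.63345874 -97.84455386  12.        ] [ 497.05599467 -120.33609417   12.        ]
pos [592.4 -94.9 205.1] yaw 105.4 tilt 0.16 tool d [1.170e+01 2.000e-01 2.026e+02] len 202.9 t 15.82 F [ 0.1 -0.4  0.1] gw 0.998
twist z 0.4
```

```bash
python3 -m handwheel '[{"gripper":0.06,"travel":[0.0028,0,0.038],"twist":[0,0,0]},{"gripper":0.06,"travel":[0.0028,0,0.038],"twist":[0,0,0]},{"gripper":0.06,"travel":[0.0028,0,0.038],"twist":[0,0,0]},{"gripper":0.06,"travel":[0.0028,0,0.038],"twist":[0,0,0]},{"gripper":0.06,"travel":[0,0,0.013],"twist":[0,0,0]},{"gripper":0.06,"travel":[0,0,0.013],"twist":[0,0,0]},{"gripper":0.06,"travel":[0,0,0.013],"twist":[0,0,0]},{"gripper":0.06,"travel":[0,0,0],"twist":[0,0,0]},{"gripper":0.06,"travel":[0,0,0],"twist":[0,0,0]},{"gripper":0.06,"travel":[0,0,0],"twist":[0,0,0]}]'
python3 -c "
from h import *
goto(582.2,-97.8,2.5,105)"
```

```text
clock: 16.65
eef_pos: [581.9, -98.0, 13.7]
tool_rot: [-0.42, 3.111, -0.001]
force: [0.8, -0.5, 0.0]
grip_width: 0.679
pos [581.9 -98.   13.7] yaw 105.4 tilt 0.14 tool d [-0.3  0.1 11.2] len 11.2 t 16.65 F [ 0.8 -0.5  0. ] gw 0.679
twist z 0.4
```

```bash
python3 -m handwheel '[{"gripper":0.06,"travel":[0,0,0.006],"twist":[0,0,0]},{"gripper":0.06,"travel":[0,0,0.005],"twist":[0,0,0]},{"gripper":0.06,"travel":[0,0,0],"twist":[0,0,0]},{"gripper":0.06,"travel":[0,0,0],"twist":[0,0,0]},{"gripper":0.01,"travel":[0,0,0],"twist":[0,0,0]},{"gripper":0.01,"travel":[0,0,0],"twist":[0,0,0]},{"gripper":0.01,"travel":[0,0,0],"twist":[0,0,0]},{"gripper":0.01,"travel":[0,0,0],"twist":[0,0,0]},{"gripper":0.01,"travel":[0,0,0],"twist":[0,0,0]},{"gripper":0.01,"travel":[0,0,0],"twist":[0,0,0]}]' 30
python3 -c "
from h import *
goto(582.2,-97.8,2.5,105)"
```

```text
clock: 17.48
eef_pos: [580.7, -97.7, 1.3]
tool_rot: [-0.421, 3.113, -0.0]
force: [0.1, 0.6, 0.4]
grip_width: 0.27
pos [580.7 -97.7   1.3] yaw 105.4 tilt 0.01 tool d [-1.5 -0.5 -1.2] len 1.9 t 17.48 F [0.1 0.6 0.4] gw 0.270
twist z 0.4
```

```bash
python3 -m handwheel '[{"gripper":0.01,"travel":[0.001,0,-0.0135],"twist":[0,0,0]},{"gripper":0.01,"travel":[0.0025,0,-0.0135],"twist":[0,0,0]},{"gripper":0.01,"travel":[0.004,0,-0.013],"twist":[0,0,0]},{"gripper":0.01,"travel":[0.006,0,-0.012],"twist":[0,0,0]},{"gripper":0.01,"travel":[0.0075,0,-0.0115],"twist":[0,0,0]},{"gripper":0.01,"travel":[0.009,0,-0.0105],"twist":[0,0,0]},{"gripper":0.01,"travel":[0.01,0,-0.0095],"twist":[0,0,0]},{"gripper":0.01,"travel":[0.01,0,-0.0085],"twist":[0,0,0]},{"gripper":0.01,"travel":[0.01,0,-0.0085],"twist":[0,0,0]},{"gripper":0.01,"travel":[0.01,0,-0.008],"twist":[0,0,0]}]'
python3 -m handwheel '[{"gripper":0.01,"travel":[0.005,0,-0.01],"twist":[0,0,0]},{"gripper":0.01,"travel":[0.002,0,-0.013],"twist":[0,0,0]},{"gripper":0.01,"travel":[0,0,-0.015],"twist":[0,0,0]},{"gripper":0.01,"travel":[0,0,-0.015],"twist":[0,0,0]},{"gripper":0.01,"travel":[0,0,-0.015],"twist":[0,0,0]},{"gripper":0.01,"travel":[0,0,-0.005],"twist":[0,0,0]}]'
python3 -c "
from h import *
goto(593.7,276,290,105)
c=cam('side');crop(c,200,150,400,350,3,'s11')"
```

```text
clock: 18.32
eef_pos: [512.3, -116.6, 111.4]
tool_rot: [-0.42, 3.112, 0.0]
force: [-0.4, 0.1, -0.8]
grip_width: 0.258
clock: 18.82
eef_pos: [507.1, -118.6, 185.7]
tool_rot: [-0.42, 3.11, -0.0]
force: [0.8, -0.3, -1.8]
grip_width: 0.257
pos [ 507.1 -118.6  185.7] yaw 105.4 tilt 0.21 tool d [-188.4  357.5 -103.9] len 417.2 t 18.82 F [ 0.8 -0.3 -1.8] gw 0.257
twist z 0.4
```

View pics/s11.png

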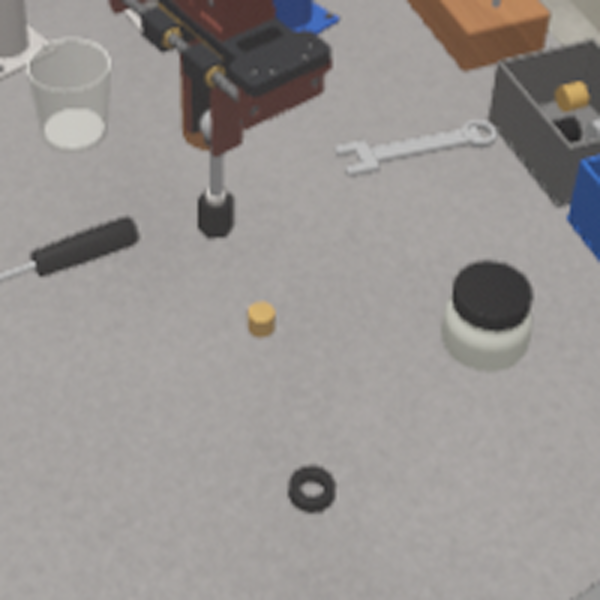

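It's hanging upright and the bystanders haven't moved. I'll lift it above bottle height and carry it to the low well.

```bash
python3 -m handwheel '[{"gripper":0.01,"travel":[0,0,-0.02],"twist":[0,0,0]},{"gripper":0.01,"travel":[0,0,-0.025],"twist":[0,0,0]},{"gripper":0.01,"travel":[0,0,-0.025],"twist":[0,0,0]},{"gripper":0.01,"travel":[0,0,-0.025],"twist":[0,0,0]},{"gripper":0.01,"travel":[0,0,-0.02],"twist":[0,0,0]},{"gripper":0.01,"travel":[-0.004,0.008,0],"twist":[0,0,0]},{"gripper":0.01,"travel":[-0.008,0.016,0],"twist":[0,0,0]},{"gripper":0.01,"travel":[-0.012,0.022,0],"twist":[0,0,0]},{"gripper":0.01,"travel":[-0.014,0.027,0],"twist":[0,0,0]},{"gripper":0.01,"travel":[-0.014,0.027,0],"twist":[0,0,0]}]'
python3 -m handwheel '[{"gripper":0.01,"travel":[-0.014,0.027,0],"twist":[0,0,0]},{"gripper":0.01,"travel":[-0.014,0.027,0],"twist":[0,0,0]},{"gripper":0.01,"travel":[-0.014,0.027,0],"twist":[0,0,0]},{"gripper":0.01,"travel":[-0.014,0.027,0],"twist":[0,0,0]},{"gripper":0.01,"travel":[-0.014,0.027,0],"twist":[0,0,0]},{"gripper":0.01,"travel":[-0.014,0.027,0],"twist":[0,0,0]},{"gripper":0.01,"travel":[-0.014,0.027,0],"twist":[0,0,0]},{"gripper":0.01,"travel":[-0.012,0.022,0],"twist":[0,0,0]},{"gripper":0.01,"travel":[-0.009,0.016,0],"twist":[0,0,0]},{"gripper":0.01,"travel":[-0.004,0.008,0],"twist":[0,0,0]}]'
python3 -m handwheel '[{"gripper":0.01,"travel":[0,0,0],"twist":[0,0,0]},{"gripper":0.01,"travel":[0,0,0],"twist":[0,0,0]},{"gripper":0.01,"travel":[0,0,0],"twist":[0,0,0]}]'
python3 -c "
from h import *
goto(593.7,276,210,105)"
```

```text
clock: 19.7
eef_pos: [529.3, -6.5, 296.3]
tool_rot: [0.419, -3.112, -0.001]
force: [-0.1, 0.5, -2.1]
grip_width: 0.257
clock: 20.53
eef_pos: [585.0, 255.1, 295.2]
tool_rot: [0.426, -3.11, -0.0]
force: [-0.3, 0.1, -1.0]
grip_width: 0.253
clock: 20.78
eef_pos: [586.1, 249.3, 297.4]
tool_rot: [0.418, -3.113, 0.001]
force: [0.1, -0.8, -1.8]
grip_width: 0.255
pos [586.1 249.3 297.4] yaw 105.3 tilt 0.06 tool d [-14.4  23.8  87.4] len 91.7 t 20.78 F [ 0.1 -0.8 -1.8] gw 0.255
twist z 0.3
```

```bash
python3 -m handwheel '[{"gripper":0.01,"travel":[-0.0065,0.012,0],"twist":[0,0,0]},{"gripper":0.01,"travel":[-0.0065,0.012,0],"twist":[0,0,0]},{"gripper":0.01,"travel":[0,0,0.02],"twist":[0,0,0]},{"gripper":0.01,"travel":[0,0,0.025],"twist":[0,0,0]},{"gripper":0.01,"travel":[0,0,0.025],"twist":[0,0,0]},{"gripper":0.01,"travel":[0,0,0.025],"twist":[0,0,0]},{"gripper":0.01,"travel":[0,0,0.015],"twist":[0,0,0]},{"gripper":0.01,"travel":[0,0,0],"twist":[0,0,0]},{"gripper":0.01,"travel":[0,0,0],"twist":[0,0,0]},{"gripper":0.01,"travel":[0,0,0],"twist":[0,0,0]}]'
python3 -m handwheel '[{"gripper":0.01,"travel":[0,0,0],"twist":[0,0,0]},{"gripper":0.01,"travel":[0,0,0],"twist":[0,0,0]},{"gripper":0.01,"travel":[0,0,0],"twist":[0,0,0]}]'
python3 -c "
from h import *
goto(593.7,276,210,105)
c=cam('side');np.save('s12.npy',c,allow_pickle=True);crop(c,210,60,310,170,5,'s12')
c=cam('wrist');np.save('w12.npy',c,allow_pickle=True);crop(c,200,110,330,260,4,'w12')"
```

```text
clock: 21.62
eef_pos: [593.1, 278.6, 189.0]
tool_rot: [-0.421, 3.112, 0.001]
force: [-0.1, -0.4, -0.2]
grip_width: 0.255
clock: 21.87
eef_pos: [592.8, 278.1, 188.8]
tool_rot: [-0.42, 3.112, 0.001]
force: [-0.1, 0.1, -1.6]
grip_width: 0.252
pos [592.8 278.1 188.8] yaw 105.4 tilt 0.10 tool d [ -0.3  -2.3 -21.2] len 21.3 t 21.87 F [-0.1  0.1 -1.6] gw 0.252
twist z 0.4
```

View pics/s12.png

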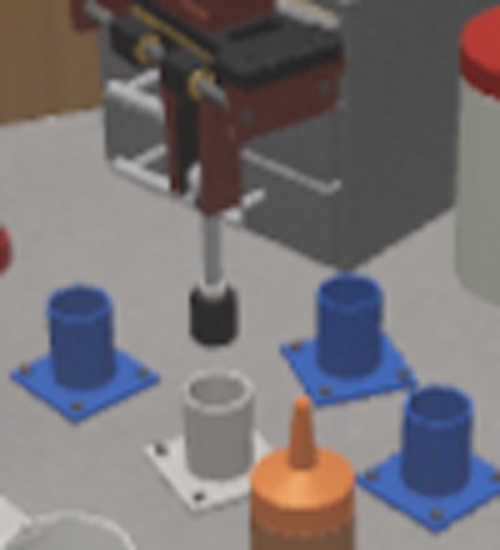

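View pics/w12.png

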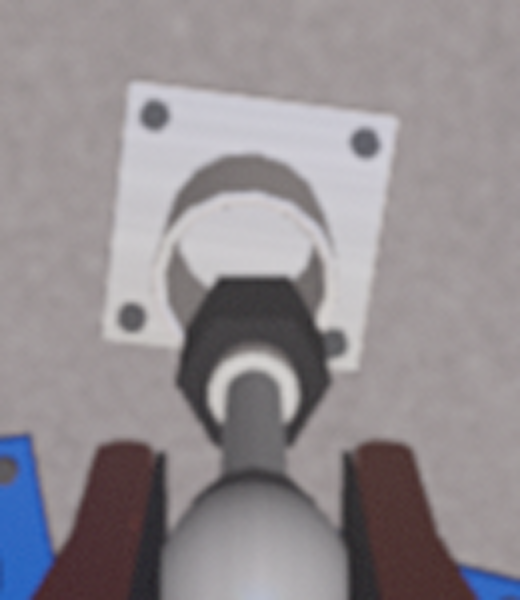

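```bash
python3 -c "
from h import *
np.set_printoptions(precision=1,suppress=True)
w=np.load('w12.npy',allow_pickle=True).item();s=np.load('s12.npy',allow_pickle=True).item()
W=lambda u,v:(200+u/4-.37,110+v/4-.37)
S=lambda u,v:(210+u/5-.4,60+v/5-.4)
bz=w['state']['eef_pos'][2]+10.7
print('ball',onz(w,*W(254,575),bz))
print('neck',onz(w,*W(254,390),bz-73))
print('hexcorners',onz(w,*W(177,375),bz-73),onz(w,*W(331,375),bz-73),'bottom flat',onz(w,*W(254,278),bz-103))
print('rim L,R,top',onz(w,*W(155,270),60),onz(w,*W(338,270),60),onz(w,*W(248,188),60))
cs=[(130,82),(398,121),(357,369),(103,339)]
print('plate',np.mean([onz(w,*W(*p),6) for p in cs],0))
print('S foot bot',onz(s,*S(213,338),bz-103),'foottop',onz(s,*S(211,290),bz-73),'rim',onz(s,*S(218,391),60))
"
```

```text
ball [593.5 278.1 199.3]
neck [595.1 278.5 126.3]
hexcorners [596.  264.8 126.3] [588.9 290.8 126.3] bottom flat [583.1 275.2  96.3]
rim L,R,top [596.3 256.1  60. ] [585.6 295.2  60. ] [573.1 271.1  60. ]
plate [594.2 276.4   6. ]
S foot bot [593.7 276.1  96.3] foottop [594.9 280.7 126.3] rim [595.  273.6  60. ]
```

The foot centre is about 1.8 mm too far along +y relative to the rim and plate centre (593.7, 276.3). I'll correct that and descend in two stages.

```bash
python3 -m handwheel '[{"gripper":0.01,"travel":[0.0005,-0.0018,0.005],"twist":[0,0,0]},{"gripper":0.01,"travel":[0,0,0.01],"twist":[0,0,0]},{"gripper":0.01,"travel":[0,0,0.01],"twist":[0,0,0]},{"gripper":0.01,"travel":[0,0,0.005],"twist":[0,0,0]},{"gripper":0.01,"travel":[0,0,0.004],"twist":[0,0,0]},{"gripper":0.01,"travel":[0,0,0.005],"twist":[0,0,0]},{"gripper":0.01,"travel":[0,0,0.005],"twist":[0,0,0]},{"gripper":0.01,"travel":[0,0,0.005],"twist":[0,0,0]},{"gripper":0.01,"travel":[0,0,0.005],"twist":[0,0,0]},{"gripper":0.01,"travel":[0,0,0],"twist":[0,0,0]}]'
python3 -c "
from h import *
goto(593.7,276,103,105)
c=cam('side');crop(c,210,60,310,170,5,'s13')
c=cam('wrist');crop(c,200,110,330,260,4,'w13')"
```

```text
clock: 22.8
eef_pos: [591.8, 275.8, 132.6]
tool_rot: [0.421, -3.112, 0.001]
force: [-0.1, 0.2, -1.6]
grip_width: 0.255
pos [591.8 275.8 132.6] yaw 105.4 tilt 0.08 tool d [-1.9 -0.3 29.5] len 29.6 t 22.8 F [-0.1  0.2 -1.6] gw 0.255
twist z 0.4
```

View pics/s13.png

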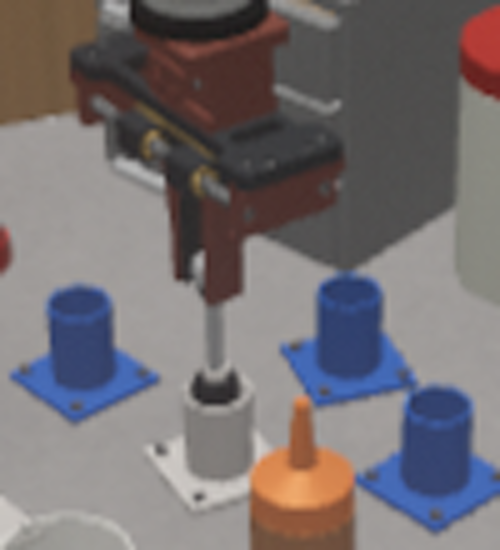

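View pics/w13.png

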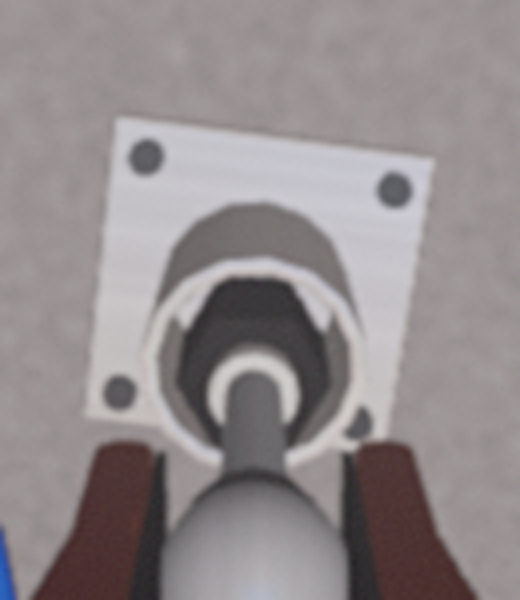

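The hex is inside the mouth, centred, with no contact force. Lowering the last ~33 mm, then releasing and withdrawing.

```bash
python3 -m handwheel '[{"gripper":0.01,"travel":[0,0,0.006],"twist":[0,0,0]},{"gripper":0.01,"travel":[0,0,0.006],"twist":[0,0,0]},{"gripper":0.01,"travel":[0,0,0.006],"twist":[0,0,0]},{"gripper":0.01,"travel":[0,0,0.006],"twist":[0,0,0]},{"gripper":0.01,"travel":[0,0,0.004],"twist":[0,0,0]},{"gripper":0.01,"travel":[0,0,0.003],"twist":[0,0,0]},{"gripper":0.01,"travel":[0,0,0.0015],"twist":[0,0,0]},{"gripper":0.01,"travel":[0,0,0],"twist":[0,0,0]},{"gripper":0.01,"travel":[0,0,0],"twist":[0,0,0]},{"gripper":0.01,"travel":[0,0,0],"twist":[0,0,0]}]'
python3 -m handwheel '[{"gripper":0.07,"travel":[0,0,0],"twist":[0,0,0]},{"gripper":0.07,"travel":[0,0,0],"twist":[0,0,0]},{"gripper":0.07,"travel":[0,0,0],"twist":[0,0,0]},{"gripper":0.07,"travel":[0,0,0],"twist":[0,0,0]},{"gripper":0.07,"travel":[0,0,0],"twist":[0,0,0]},{"gripper":0.07,"travel":[0,0,-0.01],"twist":[0,0,0]},{"gripper":0.07,"travel":[0,0,-0.02],"twist":[0,0,0]},{"gripper":0.07,"travel":[0,0,-0.03],"twist":[0,0,0]},{"gripper":0.07,"travel":[0,0,-0.03],"twist":[0,0,0]},{"gripper":0.07,"travel":[0,0,-0.03],"twist":[0,0,0]}]'
python3 -m handwheel '[{"gripper":0.07,"travel":[0,0,-0.03],"twist":[0,0,0]},{"gripper":0.07,"travel":[0,0,-0.03],"twist":[0,0,0]},{"gripper":0.07,"travel":[0,0,0],"twist":[0,0,0]},{"gripper":0.07,"travel":[0,0,0],"twist":[0,0,0]},{"gripper":0.07,"travel":[0,0,0],"twist":[0,0,0]},{"gripper":0.07,"travel":[0,0,0],"twist":[0,0,0]}]'
python3 -c "
from h import *
goto(593.7,276,300,105)
c=cam('side');np.save('s14.npy',c,allow_pickle=True);crop(c,130,40,330,190,4,'s14');crop(c,0,0,512,384,1.5,'s14f')
c=cam('wrist');np.save('w14.npy',c,allow_pickle=True);crop(c,0,0,512,384,1.5,'w14')"
```

```text
clock: 23.73
eef_pos: [592.5, 276.1, 101.6]
tool_rot: [-0.421, 3.113, 0.0]
force: [0.2, -1.0, -1.1]
grip_width: 0.26
clock: 24.57
eef_pos: [592.2, 275.7, 223.3]
tool_rot: [-0.42, 3.113, -0.0]
force: [0.2, 0.5, -0.4]
grip_width: 0.796
clock: 25.07
eef_pos: [591.6, 275.8, 280.1]
tool_rot: [0.421, -3.111, 0.001]
force: [-0.2, 0.3, 0.1]
grip_width: 0.792
pos [591.6 275.8 280.1] yaw 105.4 tilt 0.12 tool d [ -2.   -0.4 -20. ] len 20.1 t 25.07 F [-0.2  0.3  0.1] gw 0.792
twist z 0.4
```

View pics/s14.png

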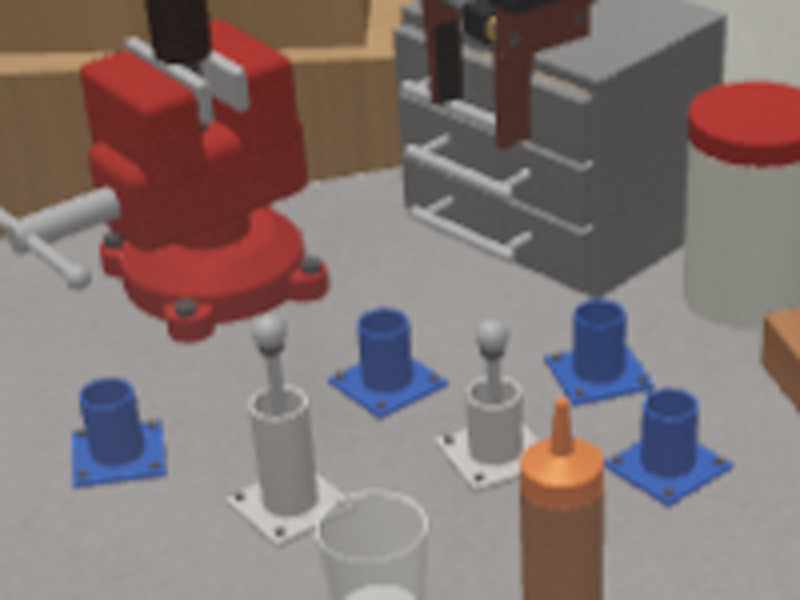

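View pics/w14.png

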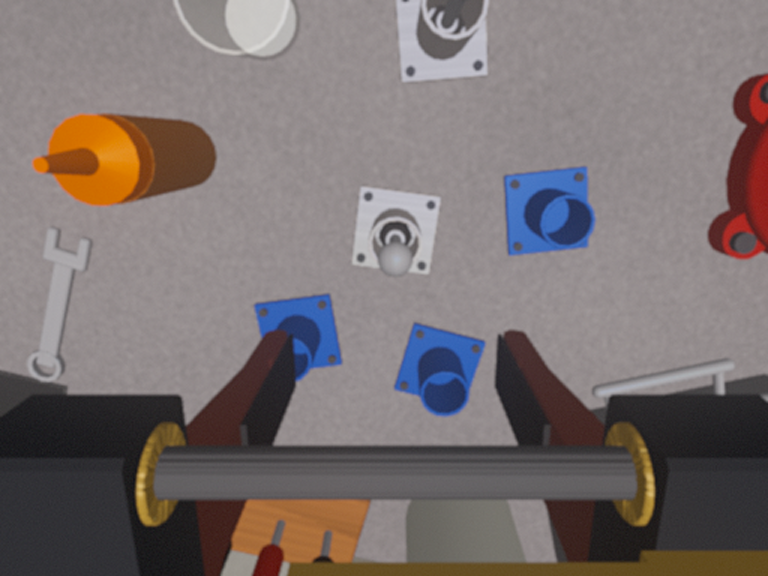

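View pics/s14f.png

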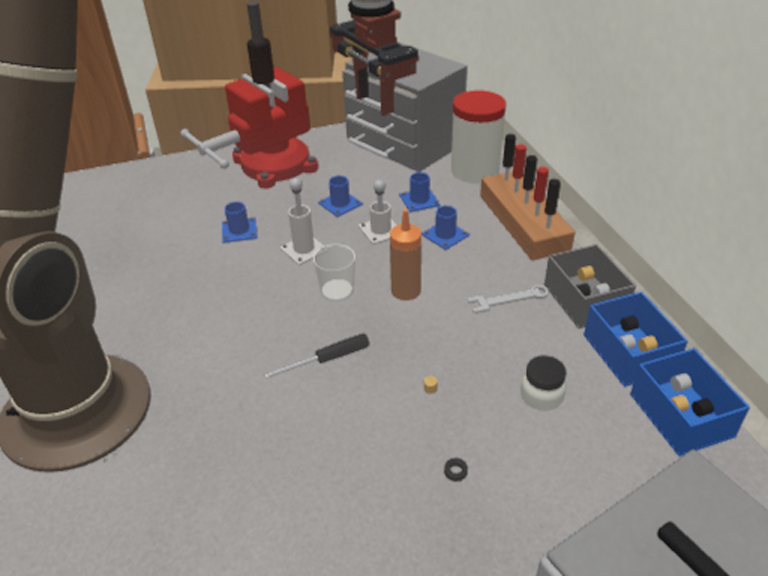

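Both shafts stand in the white wells with their balls up, and the bystanders look unchanged. I'll check the ball heights and where the bystanders sit, then hand in.

```bash
python3 -c "
from h import *
s=np.load('s14.npy',allow_pickle=True).item();w=np.load('w14.npy',allow_pickle=True).item()
S=lambda u,v:(130+u/4-.4,40+v/4-.4)
print('short ball',tri(w,(394.5/1.5-.17,259/1.5-.17),s,S(491,337)))
print('long ball side@154',onz(s,*S(269,331),154))
t=cam('top');i0=cv2.imread('pics/top0.png').astype(int);d=abs(t['image'][:,:,::-1].astype(int)-i0).max(2)
m=(d>40).astype(np.uint8);n,_,st,ce=cv2.connectedComponentsWithStats(cv2.dilate(m,np.ones((3,3))))
for a,c in zip(st[1:],ce[1:]):
  if a[4]>25: print('changed',a,c.round())
goto(593.7,276,300,105)
"
```

```text
short ball (array([594.77234356, 276.06333306, 107.81067127]), np.float64(0.5098990089904996))
long ball side@154 [432.15335254 269.33158153 154.        ]
changed [   21    59   149   325 27773] [101. 221.]
changed [144 160  17  17 179] [152. 168.]
changed [289 179   9   6  46] [293. 181.]
changed [345 189  15  15 180] [352. 196.]
changed [294 201  14  16 174] [300. 209.]
changed [359 236  10   8  55] [363. 239.]
changed [  0 342   8  16  97] [  3. 348.]
pos [591.8 275.8 280. ] yaw 105.4 tilt 0.12 tool d [ -1.8  -0.3 -20. ] len 20.1 t 25.22 F [-0.4  0.8  0.5] gw 0.798
twist z 0.4
```

```bash
python3 -c "
from plant import bot
print(bot.sign_off())"
```

```text
the job is handed in; nothing more can be done
None
```

Both shafts now stand in their wells, foot down and ball up: the long one in the tall well and the short one in the low well. I gripped each by its ball, tipped it up with the foot on the bench, carried it hanging, lowered it to the well floor and released it. I handed the job in at about 25 s of the 67 s allowed; the hand-in gave no verdict.

| Last check | Measured | Expected |
|---|---|---|
| Long ball height (mm above bench) | 153.2 | 154 |
| Long ball centre (x, y in mm) | (432, 270) | well centre (430.8, 270) |
| Short ball height (mm above bench) | 107.8 | 109 |
| Short ball centre (x, y in mm) | (594.8, 276.1) | well centre (593.7, 276.3) |

- **Fit and contact:** the heights match the feet being on the floors, and both shafts are nearly upright. After release the gripper was well clear of everything, with wrist force about 0.
- **Bystanders:** comparing the top view before and after, the only changes are at the shafts' old places, at the wells and where the arm is. The arm still blocked part of that view, but the side view shows the bystanders there unmoved.
- **Disagreement:** the side camera put the well rims about 3–6 mm off in y from the wrist camera. I trusted the wrist camera, and both feet went in without touching the rims.

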